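# Level the riser shelf and hold the level down on it

## Robot

A 6-joint arm with a two-finger parallel gripper is mounted at the origin on a cart in front of the work surface, level with it; the furniture and walls round the work are solid. World frame = base frame: x ahead of the robot, y to its left, z up, the work surface at z = 0. Lengths are in m, angles in degrees, forces in N, time in s.
With the tool pointing down it reaches from about 0.375 to 0.9 m from the base axis. Payload 3.1 kg.
Tool frame: the origin (TCP) lies at the very end of the fingers, on their centre line; the grasp point (between the pads) lies 19 mm behind it; z points along the fingers, y is the line along which they close (so a half turn about z gives the same grasp; the last joint's range is limited). The gripper opens to 87 mm and grips with 3 to 60 N. Pads are 19 mm wide; open, the fingers measure 117 mm over their backs; the gripper's body (75 mm by 190 mm) begins 51 mm behind the grasp point.
Start: joints at [53.772, 30.224, 82.088, -0, 67.689, -10.227], TCP at [0.274, 0.562, 0.223] pointing down, gripper open.
Joint ranges: [-176.69, 176.69], [-43.24, 126.21], [12.49, 139.97], [-82, 262], [0, 151.66], [-163.58, 163.58]. Speed limits (degrees/s): [159.86, 159.86, 180, 180, 180, 180].

## Interface

Orientations are given as a 3x3 rotation matrix whose columns are the frame's x, y, z axes.
In Python, from rig import bot, imaging gives the robot as it stands.
- The arm moves only by the tool drive_tool, never from a script. Its argument "deltas" is text: rows parted by semicolons, each of 5 numbers parted by spaces: the finger opening in mm, from 0 to 87, then the shift along the world's x, y, z in mm, then the turn about the world's z in rad. In form: jaw dx dy dz twist; .... A call has 1 to 12 rows; each row is the pose to reach, as a shift and turn from the pose commanded when the call began; what a row does not reach only later rows make up. A row lasts 1/10 s, in which the tool goes at most 50 mm and 8.59 degrees, less where a joint would pass 70% of its speed; a pose out of reach is approached as far as the arm can. A call with a gripper value outside its range is refused whole. The fingers move at their own pace and stop on an object; the grip force is fixed at half the most. Time passes only in rows, so rows that repeat a pose let the fingers close. It gives the time, the measured TCP pose, the force, the opening and the grip force at its end, in the units of the state.
- bot.read_state(): the state, without advancing time (a new reading comes with each control period).
- imaging.capture(name): name is "scene" or "top"; returns the picture (384x512x3 uint8, red, green, blue); there is no depth.
- imaging.camera_model(name): a dict with "fx", "fy", "cx", "cy" (pixels), "T" (4x4, takes a point from camera to world coordinates). Camera axes: x right, y down, z forward; pixel columns grow to the right and rows downward; lengths in m; the calibration is good to about 2 mm. A picture is of the moment at which its call begins. camera_model takes no time and is no camera call.
- bot.hand_in(): hands the job in; it is judged then, once.
The state is a dict: "time_s": time; "joint_positions": joint angles; "qvel": joint speeds; "tau": joint torques, N m; "position": TCP position; "tcp_rot": TCP orientation; "force": force on the tool from outside, world axes, zero at the start; "moment": the same for the moment, N m; "opening": opening from 0.0 (shut) to 1.0 (fully open); "grasp_force": force on a finger pad.
Only numpy, scipy, OpenCV 4.12 (cv2) and the standard library are available. Lean on these libraries where they do the work, as an engineer would, in place of code of your own. Each camera call takes 0.05 s, during which the arm holds its last target. There are 200 camera calls.

## Task

Sort the two spirit levels by their tags: lay the red-tagged one flat in the red reject tray and set the green-tagged one lengthwise in the black outline on the small wooden shelf, and let go of both. Then turn the orange wing knob of the shelf's levelling foot until the bubble of the green-tagged level sits between its two black lines. Finally press that level gently down on the shelf by its blue-topped thumb pad, at least half way in, and finish while still holding it pressed, with the bubble still between the lines; leave the tape measure, the screwdriver and the battery pack where they are.

Things in the scene. Friction and masses are not known exactly. Their poses are not given: they have to be found in the camera images.
- level_green: Spirit level with the green tag: grey bar 160 long (own x), 30 wide (y), 36 high, about 0.25 kg. Origin: centre of its underside, z up through the vial. On top: yellow-green vial in the middle (to 42 above the underside), tag at x = -53, sprung thumb pad with blue top at x = +53 (to 50 above the underside). Grip it across its width, at mid-length.
- level_red: Spirit level with the red tag (rejected), otherwise exactly like the green-tagged one; same origin and axes. The two lie side by side on the worktop to the left, their places may be swapped.
- bubble_green (a joint): Bubble of the green-tagged level, rad: the slope of the level along its length. 0 = centred; positive = bubble off towards the level's own +x (thumb pad) end, which is then the higher end. The white bubble, 14 long, moves 2 mm per 0.01 rad and is between the two black lines (20 apart) within about 0.010. It settles in about half a second.
- pad_green (a joint): How far the thumb pad of the green-tagged level is pressed in, m: 0 free to 0.008 bottomed. Its spring needs 1.2 N per mm, about 10 N at the bottom.
- pad_top_green (a point): Centre of the top face of the green-tagged level's thumb pad (26 x 22, blue top); press straight down here. It moves with the pad.
- shelf: Wooden shelf board, 306 long (own x), 102 wide (y), its top about 70 above the worktop. It hinges on a fixed post at its left end (origin on that hinge line, 17 below the top face); x points along the board to the knob end, z out of the top face. The knob end starts low, by 0.02 to 0.06 rad, and only the knob moves it.
- nest (a point): Centre, on the shelf's top face, of the black outline (176 x 49) for the level, 80 along the shelf from its origin; axes as the shelf's. The level may point either way along it.
- knob_grip (a point): Middle of the knob's orange wing, on the turning axis, 240 along the shelf from its origin. The wing is an upright bar 48 long (own x), 14 thick (own y: grip across it), 13 to 41 above the shelf top; this point is at 29. Clockwise from above raises the knob end, 0.025 rad per rad turned. Stiff (0.2 N m), stays where left. Needs 0.9 to 2.2 rad in all, so perhaps two grasps.
- tray: Red open reject tray, 220 (own x) by 110 (y), walls 5 thick and 16 high, floor 5 thick, fixed, between the levels and the shelf. Origin: centre of its underside.
- tray_in (a point): Centre of the tray's inner floor (210 x 100), 5 above the worktop.
- tape_measure: Yellow tape measure, 43 x 80 x 60, a bystander behind the work.
- screwdriver: Red-handled screwdriver, 191 x 27 x 26, a bystander lying behind the shelf.
- battery_pack: Black battery pack, 96 x 60 x 51, a bystander behind the tray.

How it is judged:
By the outcome, as a careful person would: the job done as asked, in the order asked, and still so for the second after the job is handed in, while the arm keeps its last pose, push and grip.
It also fails if it takes over 72 s, if anything falls off the work surface, if the arm or the gripper's body presses on something with over 40 N, if the wrist force passes 120 N, or if a joint passes its speed limit or range.

## Working session

There is one attempt and no reset: what is moved stays moved. The work goes in short steps, Python scripts to look and compute and a tool call to move; the robot and the scene stay as the last step left them, time stands still between calls to the robot, and variables do not carry over. Pictures are saved under pics/ and viewed, at most 10 in all, crops included, and the job is handed in when it is done.

Besides the shell and the picture viewer there is one more tool, called after "Call:" by a JSON object that holds its "op" and its "data", one argument or row to a line. drive_tool: Moves the arm, as the interface text tells. Its arguments: {"type":"object","properties":{"deltas":{"type":"string"}},"required":["deltas"]}

```bash
mkdir -p pics
cat > h.py <<'E'
import numpy as np,cv2
from rig import bot,imaging
def cap(name,fn=None):
    im=imaging.capture(name)
    if fn: cv2.imwrite('pics/'+fn,im[:,:,::-1])
    return im
def ray(m,u,v,z):
    T=np.array(m['T']);d=T[:3,:3]@np.array([(u-m['cx'])/m['fx'],(v-m['cy'])/m['fy'],1]);o=T[:3,3]
    return o+d*(z-o[2])/d[2]
def proj(m,p):
    c=np.linalg.inv(np.array(m['T']))@np.append(p,1);return np.array([m['fx']*c[0]/c[2]+m['cx'],m['fy']*c[1]/c[2]+m['cy']])
E
python3 - <<'E'
from h import *
np.set_printoptions(precision=4,suppress=True)
a=cap('top','t0.png');b=cap('scene','s0.png')
for n in('top','scene'):
    m=imaging.camera_model(n);print(n,m)
s=bot.read_state();print(s['time_s'],s['position'],s['tcp_rot'],s['opening'],s['force'])
E
```

```text
top {'fx': 399.51300067316055, 'fy': 399.51300067316055, 'cx': 258.46458622723725, 'cy': 180.4843412734483, 'T': array([[ 0.0228, -0.9948,  0.0989,  0.4088],
       [-0.9996, -0.0243, -0.0139,  0.0347],
       [ 0.0163, -0.0985, -0.995 ,  1.2168],
       [ 0.    ,  0.    ,  0.    ,  1.    ]])}
scene {'fx': 482.73639692643223, 'fy': 482.73639692643223, 'cx': 256.10995042815586, 'cy': 187.87926017908003, 'T': array([[-0.6118, -0.3645,  0.702 , -0.3595],
       [-0.791 ,  0.288 , -0.5398,  0.7487],
       [-0.0054, -0.8855, -0.4646,  0.6203],
       [ 0.    ,  0.    ,  0.    ,  1.    ]])}
0.1 [0.2736 0.5612 0.2217] [[-0.8988  0.4384 -0.0011]
 [ 0.4384  0.8988 -0.0016]
 [ 0.0003 -0.0019 -1.    ]] 0.9995939094304267 [ 1.208   0.1573 -1.4158]
```

View pics/t0.png

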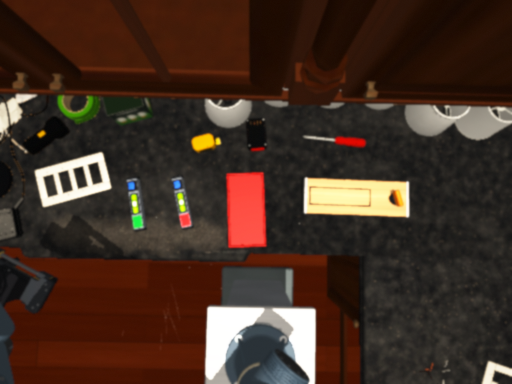

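View pics/s0.png

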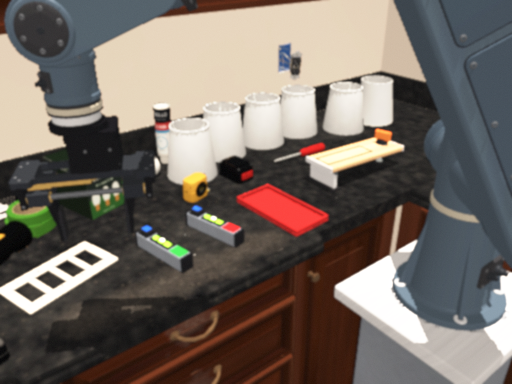

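The top view shows the green-tagged level at (136,205) and the red-tagged one at (182,203), both with the blue pad towards +x. The tray is at (246,210), the shelf at (357,197) with its orange knob at (397,198).

```bash
cat >> h.py <<'E'
def blob(im,box,h0,h1,smin=110,vmin=70,mn=8):
    x0,y0,x1,y1=box;hsv=cv2.cvtColor(np.ascontiguousarray(im[y0:y1,x0:x1]),cv2.COLOR_RGB2HSV)
    H,S,V=[hsv[...,i].astype(int) for i in range(3)]
    k=((H>=h0)&(H<=h1) if h0<=h1 else (H>=h0)|(H<=h1))&(S>smin)&(V>vmin)
    n,l,st,c=cv2.connectedComponentsWithStats(k.astype(np.uint8));
    if n<2:return None
    i=1+np.argmax(st[1:,4]);ys,xs=np.where(l==i);
    return (c[i]+[x0,y0],st[i,4],cv2.minAreaRect(np.c_[xs+x0,ys+y0].astype(np.float32)))
E
python3 - <<'E'
from h import *
np.set_printoptions(precision=4,suppress=True)
im=cv2.imread('pics/t0.png')[:,:,::-1];m=imaging.camera_model('top')
for nm,box,h0,h1,z in [('Gblue',(120,170,155,240),100,130,.05),('Gtag',(120,170,155,240),45,80,.037),('Gvial',(120,170,155,240),25,40,.042),
 ('Rblue',(165,170,200,240),100,130,.05),('Rtag',(165,170,200,240),170,8,.037),('Rvial',(165,170,200,240),25,40,.042),('tray',(215,160,280,260),170,8,.016),('knob',(385,185,405,210),5,16,.1),('shelf',(295,165,420,225),8,32,.067)]:
    b=blob(im,box,h0,h1,smin=60 if nm=='shelf' else 110)
    if b is None: print(nm,None);continue
    print(nm,b[0],b[1],ray(m,*b[0],z)[:2])
    if nm in('tray','shelf','knob'):
        for p in cv2.boxPoints(b[2]):print('   ',p,ray(m,*p,z)[:2])
c=im[160:230,290:420];cv2.imwrite('pics/c1.png',cv2.resize(c,None,fx=6,fy=6,interpolation=cv2.INTER_CUBIC)[:,:,::-1])
E
```

```text
Gblue [130.9846 185.3231] 65 [0.5015 0.3898]
Gtag [136.7931 221.3621] 116 [0.3973 0.3712]
Gvial [134.5185 203.3457] 81 [0.4496 0.3791]
Rblue [176.7302 184.0952] 63 [0.5084 0.257 ]
Rtag [184.619  219.8333] 126 [0.405 0.232]
Rvial [179.7619 196.4762] 42 [0.4728 0.2481]
tray [245.6024 209.8009] 3013 [0.439  0.0545]
    [224.6165 172.1091] [0.5511 0.1208]
    [264.2849 170.8295] [0.558 0.001]
    [266.7495 247.2339] [ 0.3294 -0.0112]
    [227.0811 248.5135] [0.3231 0.1064]
knob [394.0659 198.0659] 91 [ 0.4794 -0.3634]
    [386.5849 191.5472] [ 0.4973 -0.3424]
    [394.7736 189.2075] [ 0.5045 -0.3656]
    [399.4529 205.5849] [ 0.4587 -0.3783]
    [391.2642 207.9245] [ 0.4516 -0.3552]
shelf [356.0202 197.0877] 3672 [ 0.4817 -0.2645]
    [305.6315 213.9493] [ 0.4298 -0.1191]
    [307.0233 176.3712] [ 0.5385 -0.1219]
    [407.3671 180.0877] [ 0.5348 -0.4146]
    [405.9753 217.6658] [ 0.4258 -0.409 ]
```

View pics/c1.png

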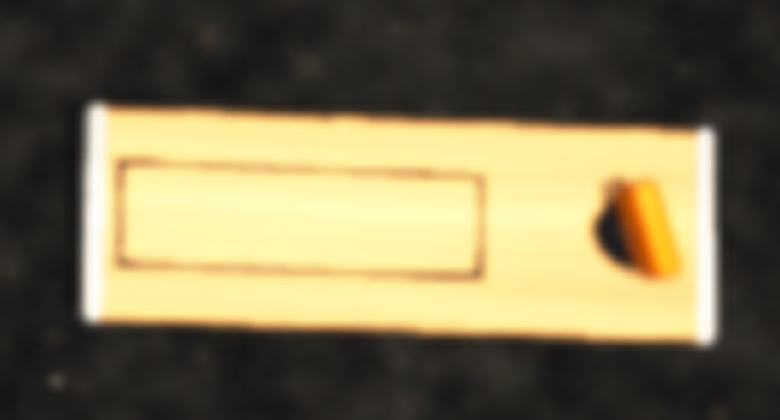

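The crop shows the outline centred near (340,196) in full-picture pixels and the wing top near (399,197.6). Level sizes check out: tag-to-pad distance is 106 mm. I'll move over the red level.

Call:
{"op": "drive_tool", "data": {
  "deltas": "87 183 -317 -80 0.69; 87 183 -317 -80 0.69; 87 183 -317 -80 0.69; 87 183 -317 -80 0.69; 87 183 -317 -80 0.69; 87 183 -317 -80 0.69; 87 183 -317 -80 0.69; 87 183 -317 -80 0.69; 87 183 -317 -80 0.69; 87 183 -317 -80 0.69; 87 183 -317 -80 0.69; 87 183 -317 -80 0.69"
}}

```text
time_s: 1.3
position: [0.4562, 0.246, 0.1428]
tcp_rot: [[-0.972, -0.236, 0.0], [-0.236, 0.972, 0.0], [-0.0, 0.0, -1.0]]
force: [-0.9, 0.0, -0.4]
opening: 0.999
grasp_force: 0.0
```

Run:
```python
from h import *
np.set_printoptions(precision=4,suppress=True)
m=imaging.camera_model('top')
cr=lambda x,y:((x+.5)/6-.5+290,(y+.5)/6-.5+160)
for n,z,ps in [('outline',.067,[(122,161),(483,176),(480,275),(121,265)]),('wingtop',.100,[(635,180),(655,178),(680,275),(655,278)]),('shelf',.067,[(84,103),(716,127),(716,344),(83,322)])]:
    w=np.array([ray(m,*cr(*p),z)[:2] for p in ps]);print(n,w.tolist(),w.mean(0))
s=bot.read_state();R=np.array(s['tcp_rot']);print(s['time_s'],s['position'],np.degrees(np.arctan2(R[1,0],R[0,0])),s['joint_positions'],s['force'])
```

```text
outline [[0.509489301485819, -0.13062665294476855], [0.5064375840663595, -0.30550004164756983], [0.45860264904687276, -0.3038169044555853], [0.4593521308489246, -0.1306499147539772]] [ 0.4835 -0.2176]
wingtop [[0.5034758849550008, -0.36745210633867764], [0.5046457473174248, -0.3769122458565773], [0.4593724219558969, -0.3881333474563946], [0.4576943719865966, -0.3763482955781249]] [ 0.4813 -0.3772]
shelf [[0.5371798925648633, -0.1119379703638468], [0.5330103565273658, -0.41912674075378503], [0.4281287796366047, -0.41760106118621415], [0.43164047920246446, -0.11268576537716775]] [ 0.4825 -0.2653]
1.3 [0.4562 0.246  0.1428] -166.3463856299211 [ 15.9578  28.7546 101.819    0.0161  49.4163 -87.7063] [-0.9293  0.0067 -0.4239]
```

Call:
{"op": "drive_tool", "data": {
  "deltas": "87 0 -0.5 -40 0; 87 0 -0.5 -80 0; 87 0 -0.5 -110 0; 87 0 -0.5 -136 0; 87 0 -0.5 -136 0; 87 0 -0.5 -136 0; 20 0 -0.5 -136 0; 20 0 -0.5 -136 0; 20 0 -0.5 -136 0; 20 0 -0.5 -136 0; 20 0 -0.5 -136 0; 20 0 -0.5 -136 0"
}}

```text
time_s: 2.5
position: [0.4571, 0.2442, 0.0068]
tcp_rot: [[-0.972, -0.234, 0.0], [-0.234, 0.972, 0.0], [-0.0, 0.0, -1.0]]
force: [0.8, 0.4, 0.3]
opening: 0.538
grasp_force: 0.0
```

Call:
{"op": "drive_tool", "data": {
  "deltas": "20 0 0 0 0; 20 0 0 0 0; 20 0 0 0 0; 20 0 0 0 0; 20 0 0 0 0; 20 0 0 30 0; 20 0 0 60 0; 20 0 0 60 0; 20 0 0 60 0"
}}

```text
time_s: 3.4
position: [0.4569, 0.2443, 0.0666]
tcp_rot: [[-0.972, -0.234, 0.001], [-0.234, 0.972, 0.0], [-0.001, 0.0, -1.0]]
force: [0.1, 0.2, -2.9]
opening: 0.34
grasp_force: 30.0
```

Call:
{"op": "drive_tool", "data": {
  "deltas": "20 -5 -45 0 -0.06; 20 -9 -95 0 -0.12; 20 -13 -140 0 -0.18; 20 -17 -175 0 -0.18; 20 -17 -190 0 -0.18; 20 -17 -190 0 -0.18; 20 -17 -190 0 -0.18; 20 -17 -190 -25 -0.18; 20 -17 -190 -45 -0.18; 20 -17 -190 -54 -0.18; 20 -17 -190 -54.5 -0.18; 20 -17 -190 -54.5 -0.18"
}}

```text
time_s: 4.6
position: [0.4398, 0.055, 0.0118]
tcp_rot: [[-0.998, -0.058, -0.001], [-0.058, 0.998, 0.0], [0.001, 0.0, -1.0]]
force: [0.2, -0.4, -1.5]
opening: 0.34
grasp_force: 30.0
```

Call:
{"op": "drive_tool", "data": {
  "deltas": "50 0 0 0 0; 50 0 0 0 0; 50 0 0 0 0; 50 0 0 0 0; 50 0 0 0 0; 50 0 0 25 0; 50 0 0 60 0; 50 0 0 100 0; 50 0 0 130 0; 50 0 0 130 0"
}}

```text
time_s: 5.6
position: [0.4425, 0.054, 0.1456]
tcp_rot: [[-0.998, -0.056, 0.009], [-0.056, 0.998, -0.001], [-0.009, -0.002, -1.0]]
force: [0.5, 0.1, -0.7]
opening: 0.572
grasp_force: 0.0
```

Call:
{"op": "drive_tool", "data": {
  "deltas": "87 10 325 0 0.12; 87 10 325 0 0.12; 87 10 325 0 0.12; 87 10 325 0 0.12; 87 10 325 0 0.12; 87 10 325 0 0.12; 87 10 325 0 0.12; 87 10 325 0 0.12; 87 10 325 0 0.12; 87 10 325 0 0.12; 87 10 325 0 0.12"
}}

```text
time_s: 6.7
position: [0.4498, 0.3777, 0.1417]
tcp_rot: [[-0.985, -0.174, -0.001], [-0.174, 0.985, -0.001], [0.001, -0.001, -1.0]]
force: [0.6, -0.9, 1.7]
opening: 0.997
grasp_force: 0.0
```

Run:
```python
from h import *
im=cap('top');c=im[150:270,90:290];cv2.imwrite('pics/c2.png',cv2.resize(c,None,fx=4,fy=4,interpolation=cv2.INTER_CUBIC)[:,:,::-1])
```

```text
(no output)
```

View pics/c2.png

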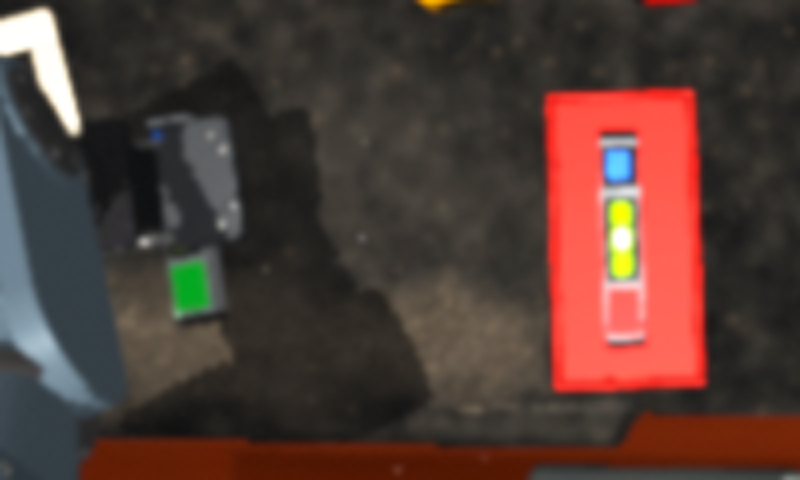

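The red level lies in the centre of the tray, around (245,209). I'll grasp the green one.

Call:
{"op": "drive_tool", "data": {
  "deltas": "87 0 0 -40 0; 87 0 0 -80 0; 87 0 0 -110 0; 87 0 0 -135 0; 87 0 0 -135 0; 87 0 0 -135 0; 20 0 0 -135 0; 20 0 0 -135 0; 20 0 0 -135 0; 20 0 0 -135 0; 20 0 0 -135 0; 20 0 0 -135 0"
}}

```text
time_s: 7.95
position: [0.45, 0.3793, 0.0072]
tcp_rot: [[-0.984, -0.175, 0.0], [-0.175, 0.984, 0.0], [-0.0, 0.0, -1.0]]
force: [-0.4, -0.1, 0.1]
opening: 0.537
grasp_force: 0.0
```

Call:
{"op": "drive_tool", "data": {
  "deltas": "20 0 0 0 0; 20 0 0 0 0; 20 0 0 0 0; 20 0 0 0 0; 20 0 0 0 0; 20 0 0 0 0; 20 0 0 40 0; 20 0 0 80 0; 20 0 0 120 0; 20 0 0 150 0; 20 0 0 150 0; 20 0 0 150 0"
}}

```text
time_s: 9.15
position: [0.4495, 0.3788, 0.1567]
tcp_rot: [[-0.985, -0.175, -0.0], [-0.175, 0.985, -0.0], [0.001, -0.0, -1.0]]
force: [0.2, -0.3, -3.7]
opening: 0.344
grasp_force: 29.9
```

Call:
{"op": "drive_tool", "data": {
  "deltas": "20 3 -40 0 -0.12; 20 6 -85 0 -0.25; 20 9 -130 0 -0.38; 20 12 -175 0 -0.51; 20 14 -220 0 -0.64; 20 16 -265 0 -0.77; 20 18 -310 0 -0.9; 20 20 -355 0 -1.03; 20 23 -400 0 -1.16; 20 26 -445 0 -1.29; 20 28 -490 0 -1.42; 20 28 -490 0 -1.42"
}}

```text
time_s: 10.35
position: [0.4785, -0.1163, 0.1551]
tcp_rot: [[-0.314, 0.949, -0.0], [0.949, 0.314, -0.002], [-0.002, -0.001, -1.0]]
force: [0.9, 0.1, -2.7]
opening: 0.342
grasp_force: 29.9
```

Call:
{"op": "drive_tool", "data": {
  "deltas": "20 2 -35 0 -0.1; 20 4 -70 0 -0.2; 20 6 -107 0 -0.34; 20 6 -107 0 -0.34; 20 6 -107 0 -0.34; 20 6 -107 -20 -0.34; 20 6 -107 -40 -0.34; 20 6 -107 -60 -0.34; 20 6 -107 -60 -0.34; 20 6 -107 -60 -0.34; 20 6 -107 -60 -0.34"
}}

```text
time_s: 11.45
position: [0.4843, -0.2173, 0.0976]
tcp_rot: [[0.012, 1.0, 0.001], [1.0, -0.012, -0.0], [-0.0, 0.001, -1.0]]
force: [0.6, 0.8, -2.3]
opening: 0.343
grasp_force: 29.9
```

Run:
```python
from h import *
np.set_printoptions(precision=4,suppress=True)
im=cap('top','t3.png');sc=cap('scene','s3.png')
a=cv2.resize(im[150:240,290:430],None,fx=5.7,fy=5.7,interpolation=cv2.INTER_CUBIC)[:290]
b=cv2.resize(sc[80:230,280:430],None,fx=2,fy=2,interpolation=cv2.INTER_CUBIC)
c=np.zeros((a.shape[0]+b.shape[0],a.shape[1],3),np.uint8);c[:len(a)]=a;c[len(a):,:b.shape[1]]=b
cv2.imwrite('pics/c3.png',c[:,:,::-1]);print(c.shape)
s=bot.read_state();R=np.array(s['tcp_rot']);print(s['time_s'],s['position'],np.degrees(np.arctan2(R[1,0],R[0,0])),s['joint_positions'],s['force'])
```

```text
(590, 798, 3)
11.55 [ 0.4845 -0.2178  0.098 ] 89.29300242707404 [-36.2647  33.736  101.888    0.0033  44.279  -35.5601] [ 0.2423 -0.3624 -2.4436]
```

View pics/c3.png

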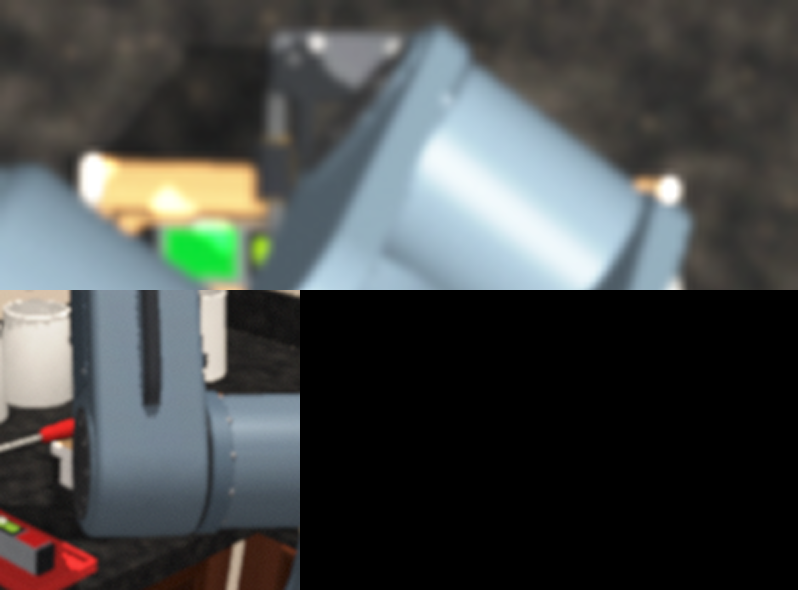

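Call:
{"op": "drive_tool", "data": {
  "deltas": "20 -1 0 -8 0; 20 -1 0 -15 0; 20 -1 0 -19 0; 20 -1 0 -20 0; 20 -1 0 -20 0"
}}

```text
time_s: 12.05
position: [0.4826, -0.2176, 0.0768]
tcp_rot: [[0.013, 1.0, -0.001], [1.0, -0.013, 0.001], [0.001, -0.001, -1.0]]
force: [-0.8, -0.1, -2.2]
opening: 0.343
grasp_force: 29.9
```

Call:
{"op": "drive_tool", "data": {
  "deltas": "20 0 0 -0.5 0; 20 0 0 -1 0; 20 0 0 -1 0"
}}

```text
time_s: 12.35
position: [0.4828, -0.2177, 0.0763]
tcp_rot: [[0.013, 1.0, -0.0], [1.0, -0.013, 0.0], [0.0, -0.0, -1.0]]
force: [-1.5, -0.1, 0.7]
opening: 0.341
grasp_force: 29.9
```

Contact has begun at the left end, so I'll release and retreat upward.

Call:
{"op": "drive_tool", "data": {
  "deltas": "26 0 0 0 0; 34 0 0 0 0; 38 0 0 0 0; 46 0 0 0 0; 60 0 0 0 0; 60 0 0 0 0; 60 0 0 0 0; 60 0 0 25 0; 60 0 0 60 0; 60 0 0 90 0; 60 0 0 90 0"
}}

```text
time_s: 13.45
position: [0.4854, -0.2194, 0.1699]
tcp_rot: [[0.013, 1.0, 0.007], [1.0, -0.013, -0.005], [-0.005, 0.007, -1.0]]
force: [0.8, 0.1, 0.2]
opening: 0.692
grasp_force: 0.0
```

Call:
{"op": "drive_tool", "data": {
  "deltas": "87 -10 45 0 0.1; 87 -20 90 0 0.2; 87 -30 135 0 0.35; 87 -40 180 20 0.5; 87 -60 220 40 0.6; 87 -60 270 40 0.7; 87 -60 310 40 0.8; 87 -60 330 40 0.8; 87 -60 330 40 0.8"
}}

```text
time_s: 14.35
position: [0.422, 0.1145, 0.2055]
tcp_rot: [[-0.711, 0.703, -0.001], [0.703, 0.711, 0.0], [0.001, -0.0, -1.0]]
force: [0.0, 0.1, 0.0]
opening: 0.999
grasp_force: 0.0
```

Run:
```python
from h import *
np.set_printoptions(precision=4,suppress=True)
im=cap('top','t4.png');sc=cap('scene','s4.png')
a=cv2.resize(im[170:220,295:410],None,fx=6.9,fy=6.9,interpolation=cv2.INTER_CUBIC)
b=cv2.resize(sc[125:190,290:420],None,fx=3.8,fy=3.8,interpolation=cv2.INTER_CUBIC)
c=np.zeros((a.shape[0]+b.shape[0],a.shape[1],3),np.uint8);c[:len(a)]=a;c[len(a):,:b.shape[1]]=b
cv2.imwrite('pics/c4.png',c[:,:,::-1]);print(c.shape,a.shape)
s=bot.read_state();R=np.array(s['tcp_rot']);print(s['time_s'],s['position'],np.degrees(np.arctan2(R[1,0],R[0,0])),s['joint_positions'])
```

```text
(592, 794, 3) (345, 794, 3)
14.45 [0.4225 0.1123 0.2055] 135.17278733498787 [  0.1902  17.3904 109.0286  -0.0344  53.6442 -44.9622]
```

View pics/c4.png

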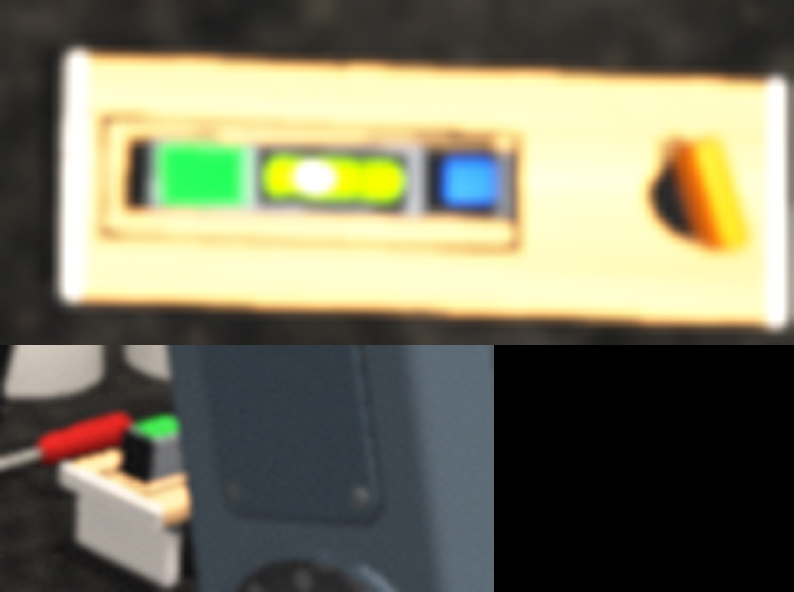

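The green level lies in the outline with its pad toward the knob. The bubble sits at crop x 315 against a vial centre of 335, so the tag end is high by about 0.04 rad and the knob needs about 1.7 rad. I'll go to the knob.

Call:
{"op": "drive_tool", "data": {
  "deltas": "60 10 -45 0 0.12; 60 20 -90 0 0.24; 60 30 -135 0 0.36; 60 40 -180 0 0.48; 60 50 -225 0 0.6; 60 59 -270 0 0.72; 60 59 -315 0 0.84; 60 59 -360 0 0.96; 60 59 -405 0 1; 60 59 -450 -10 1; 60 59 -490 -20 1; 60 59 -490 -50 1"
}}

```text
time_s: 15.65
position: [0.4823, -0.3879, 0.1577]
tcp_rot: [[-0.978, -0.208, 0.006], [-0.208, 0.978, -0.01], [-0.004, -0.011, -1.0]]
force: [-0.6, 0.6, -0.5]
opening: 0.687
grasp_force: 0.0
```

Run:
```python
from h import *
np.set_printoptions(precision=4,suppress=True)
s=bot.read_state();R=np.array(s['tcp_rot']);print(s['time_s'],s['position'],np.degrees(np.arctan2(R[1,0],R[0,0])),s['joint_positions'])
```

```text
15.65 [ 0.4823 -0.3879  0.1577] -168.02010932147354 [ -49.0905   33.8949   87.0259   -0.1223   58.3935 -151.0056]
```

Call:
{"op": "drive_tool", "data": {
  "deltas": "60 0 0 0 0; 60 0 0 0 0; 60 0 0 0 0"
}}

```text
time_s: 15.95
position: [0.4819, -0.3778, 0.157]
tcp_rot: [[-0.977, -0.215, 0.001], [-0.215, 0.977, -0.001], [-0.0, -0.001, -1.0]]
force: [0.5, -0.2, -0.3]
opening: 0.689
grasp_force: 0.0
```

Call:
{"op": "drive_tool", "data": {
  "deltas": "60 0 0 -35 0; 60 0 0 -65 0; 60 0 0 -80 0; 60 0 0 -80 0; 5 0 0 -80 0; 5 0 0 -80 0; 5 0 0 -80 0; 5 0 0 -80 0; 5 0 0 -80 0; 5 0 0 -80 0; 5 0 0 -80 0; 5 0 0 -80 0"
}}

```text
time_s: 17.15
position: [0.4824, -0.3788, 0.0768]
tcp_rot: [[-0.977, -0.215, 0.001], [-0.215, 0.977, -0.002], [-0.001, -0.002, -1.0]]
force: [-0.7, -2.7, 5.0]
opening: 0.163
grasp_force: 38.2
```

Call:
{"op": "drive_tool", "data": {
  "deltas": "5 0 0 0 0; 5 0 0 0 0; 5 0 0 0 0; 5 0 0 0 0"
}}

```text
time_s: 17.55
position: [0.4824, -0.3789, 0.0768]
tcp_rot: [[-0.977, -0.215, 0.001], [-0.215, 0.977, -0.002], [-0.001, -0.002, -1.0]]
force: [-0.4, -2.2, 5.8]
opening: 0.162
grasp_force: 38.2
```

Call:
{"op": "drive_tool", "data": {
  "deltas": "5 0 0.1 0.6 -0.1; 5 0 0.2 1.2 -0.2; 5 0 0.3 1.8 -0.3; 5 0 0.4 2.4 -0.4; 5 0 0.5 3 -0.5; 5 0 0.6 3.6 -0.6; 5 0 0.7 4.2 -0.7; 5 0 0.8 4.8 -0.8; 5 0 0.9 5.4 -0.9; 5 0 1 6 -1; 5 0 1.1 6.6 -1.1; 5 0 1.2 7.2 -1.2"
}}

```text
time_s: 18.75
position: [0.4818, -0.3795, 0.0842]
tcp_rot: [[-0.552, 0.834, 0.0], [0.834, 0.552, -0.006], [-0.005, -0.003, -1.0]]
force: [-2.0, -6.3, 3.8]
opening: 0.168
grasp_force: 35.4
```

Call:
{"op": "drive_tool", "data": {
  "deltas": "5 0 0.1 0.6 -0.1; 5 0 0.2 1.2 -0.2; 5 0 0.3 1.8 -0.3; 5 0 0.4 2.4 -0.4; 5 0 0.4 2.4 -0.4; 5 0 0.4 2.4 -0.4; 5 0 0.4 2.4 -0.4; 5 0 0.4 2.4 -0.4"
}}

```text
time_s: 19.55
position: [0.4813, -0.3793, 0.0866]
tcp_rot: [[-0.187, 0.982, -0.001], [0.982, 0.187, -0.006], [-0.006, -0.002, -1.0]]
force: [-5.3, -5.5, 5.4]
opening: 0.165
grasp_force: 33.6
```

Run:
```python
from h import *
np.set_printoptions(precision=4,suppress=True)
for i in range(3): im=cap('top',f't5_{i}.png')
a=cv2.resize(im[160:230,290:420],None,fx=6,fy=6,interpolation=cv2.INTER_CUBIC)
cv2.imwrite('pics/c5.png',a[:,:,::-1])
s=bot.read_state();R=np.array(s['tcp_rot']);print(s['time_s'],s['position'],np.degrees(np.arctan2(R[1,0],R[0,0])),s['joint_positions'],s['moment'])
```

```text
19.7 [ 0.4813 -0.3794  0.0866] 100.79685663028089 [-48.5584  39.2733  90.2546  -0.3164  50.2488 -59.1531] [-1.0211  0.925   0.1029]
```

View pics/c5.png

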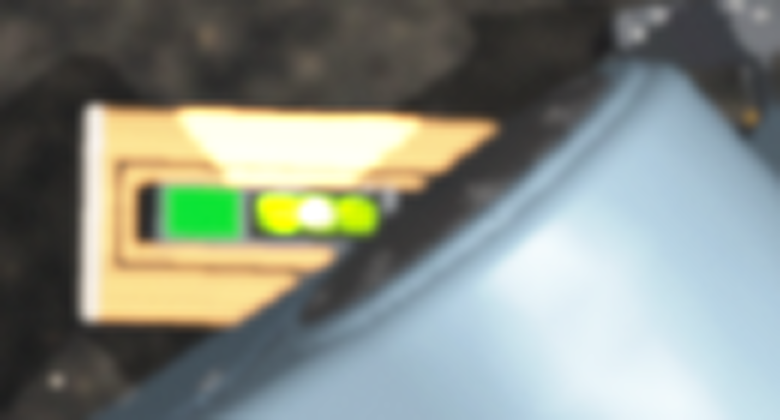

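```bash
cat >> h.py <<'E'
def bub(im,m,box,hue,z0):
    t=blob(im,box,*hue);tw=ray(m,*t[0],z0+.037)
    x0,y0,x1,y1=box;S=6;g=cv2.resize(np.ascontiguousarray(im[y0:y1,x0:x1]),None,fx=S,fy=S,interpolation=cv2.INTER_CUBIC)
    hsv=cv2.cvtColor(g,cv2.COLOR_RGB2HSV).astype(int)
    vial=((hsv[...,0]>=24)&(hsv[...,0]<=42)&(hsv[...,1]>130)&(hsv[...,2]>90)).astype(np.uint8)
    n,l,st,c=cv2.connectedComponentsWithStats(vial)
    ys,xs=np.where(vial*(st[l,4]>40)>0);hull=cv2.convexHull(np.c_[xs,ys].astype(np.int32))
    k=np.zeros(vial.shape,np.uint8);cv2.fillConvexPoly(k,hull,1)
    w=np.clip(g[...,2].astype(float)-90,0,None)*k    # blue channel marks the white bubble
    Y,X=np.mgrid[:w.shape[0],:w.shape[1]]
    f=lambda w:np.array([(w*X).sum()/w.sum()+.5,(w*Y).sum()/w.sum()+.5])/S-.5+[x0,y0]
    bw=ray(m,*f(w),z0+.041);vw=ray(m,*f(k.astype(float)),z0+.041)
    return np.linalg.norm((bw-tw)[:2])*1e3,np.linalg.norm((vw-tw)[:2])*1e3
E
python3 - <<'E'
from h import *
np.set_printoptions(precision=2,suppress=True)
m=imaging.camera_model('top');L=lambda f:np.ascontiguousarray(cv2.imread('pics/'+f)[:,:,::-1])
print('green flat',bub(L('t0.png'),m,(120,170,155,240),(45,80),0))
print('red flat',bub(L('t0.png'),m,(165,170,200,240),(170,8),0))
for f in('t4.png','t5_0.png','t5_1.png','t5_2.png'):print(f,bub(L(f),m,(312,185,358,205),(45,80),.068))
E
```

```text
green flat (np.float64(53.25454659124808), np.float64(52.86703921920175))
red flat (np.float64(53.79232800053186), np.float64(53.477792512618315))
t4.png (np.float64(45.5150792893736), np.float64(53.20790642242217))
t5_0.png (np.float64(51.909030739395504), np.float64(52.9417923097765))
t5_1.png (np.float64(51.70280420121751), np.float64(52.69407806789872))
t5_2.png (np.float64(51.79481532635445), np.float64(52.63557189830581))
```

Call:
{"op": "drive_tool", "data": {
  "deltas": "5 0 0.1 0.6 -0.1; 5 0 0.2 1.2 -0.2; 5 0 0.3 1.6 -0.26; 5 0 0.3 1.6 -0.26; 5 0 0.3 1.6 -0.26; 5 0 0.3 1.6 -0.26; 5 0 0.3 1.6 -0.26; 5 0 0.3 1.6 -0.26"
}}

```text
time_s: 20.5
position: [0.4809, -0.3791, 0.0882]
tcp_rot: [[0.071, 0.997, -0.001], [0.997, -0.071, -0.006], [-0.006, -0.001, -1.0]]
force: [-5.0, -6.8, 5.4]
opening: 0.164
grasp_force: 33.5
```

Run:
```python
from h import *
m=imaging.camera_model('top')
for i in range(4): im=cap('top','t6.png');print(bub(im,m,(312,185,358,205),(45,80),.068))
```

```text
(np.float64(53.1966183521671), np.float64(52.89084228784104))
(np.float64(53.1985877109136), np.float64(52.92010710590498))
(np.float64(53.19585591011394), np.float64(52.9002831077204))
(np.float64(53.19299194437831), np.float64(52.88718271570231))
```

Call:
{"op": "drive_tool", "data": {
  "deltas": "50 0 0 0 0; 50 0 0 0 0; 50 0 0 0 0; 50 0 0 0 0; 50 0 0 0 0; 50 0 0 20 0; 50 0 0 50 0; 50 0 0 90 0; 50 0 0 90 0"
}}

```text
time_s: 21.6
position: [0.4842, -0.3779, 0.1821]
tcp_rot: [[0.073, 0.997, 0.006], [0.997, -0.073, -0.007], [-0.006, 0.007, -1.0]]
force: [0.8, -0.3, 0.3]
opening: 0.576
grasp_force: 0.0
```

Call:
{"op": "drive_tool", "data": {
  "deltas": "0 -20 45 10 0; 0 -40 90 20 0; 0 -50 135 20 0; 0 -50 180 20 0; 0 -50 225 20 0; 0 -50 270 20 0; 0 -50 315 20 0; 0 -50 360 20 0; 0 -50 400 20 0; 0 -50 400 20 0; 0 -50 400 20 0"
}}

```text
time_s: 22.7
position: [0.4311, 0.0251, 0.1966]
tcp_rot: [[0.07, 0.998, -0.002], [0.998, -0.07, -0.0], [-0.0, -0.002, -1.0]]
force: [0.2, -0.2, 0.1]
opening: 0.004
grasp_force: 0.0
```

Run:
```python
from h import *
np.set_printoptions(precision=4,suppress=True)
m=imaging.camera_model('top')
for i in range(2): im=cap('top','t7.png');print(bub(im,m,(312,185,358,205),(45,80),.068))
b=blob(im,(350,180,385,215),100,130);t=blob(im,(312,180,350,215),45,80)
print(b,ray(m,*b[0],.12),ray(m,*t[0],.107))
a=cv2.resize(im[160:230,290:420],None,fx=6,fy=6,interpolation=cv2.INTER_CUBIC)
cv2.imwrite('pics/c7.png',a[:,:,::-1])
s=bot.read_state();R=np.array(s['tcp_rot']);print(s['time_s'],s['position'],np.degrees(np.arctan2(R[1,0],R[0,0])),s['force'])
```

```text
(np.float64(54.13604960483745), np.float64(52.59734894299665))
(np.float64(54.16778242550609), np.float64(52.647630935119764))
(array([361.6897, 195.931 ]), np.int32(29), ((362.0, 195.5), (7.0, 8.0), 90.0)) [ 0.482  -0.2665  0.12  ] [ 0.4831 -0.1618  0.107 ]
22.8 [0.4319 0.0235 0.1969] 85.79289771240124 [ 0.4474 -0.375   0.5708]
```

View pics/c7.png

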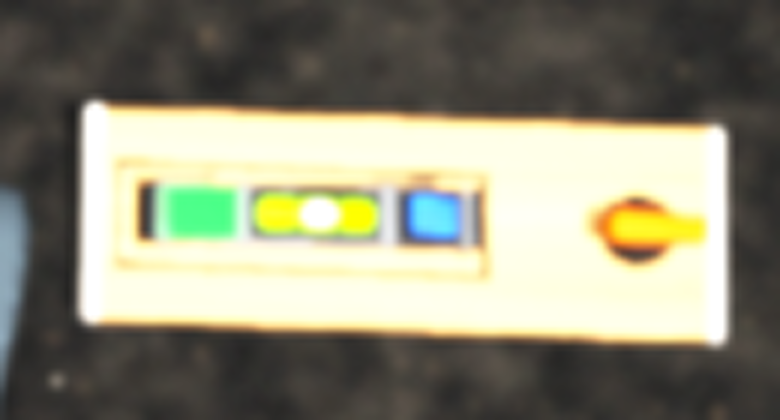

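Run:
```python
from h import *
np.set_printoptions(precision=3,suppress=True)
m=imaging.camera_model('top');L=lambda f:np.ascontiguousarray(cv2.imread('pics/'+f)[:,:,::-1])
t7=L('t7.png');t6=L('t6.png')
# row profiles along vial: mean of RGB over its central rows
for im in(t6,t7):
    print(im[194:197,328:358].mean(0).astype(int)[:, [0,2]].T.tolist())
sc=cap('scene','s8.png');a=cv2.resize(sc[125:190,290:420],None,fx=6,fy=6,interpolation=cv2.INTER_CUBIC)
b=cv2.resize(t7[165:260,225:267],None,fx=6,fy=6,interpolation=cv2.INTER_CUBIC)[:200]
cv2.imwrite('pics/c8.png',a[:,:,::-1])
print('red in tray',[bub(L(f),m,(232,175,258,240),(45,80),.005) for f in []])
print(t7[180:236,245:248].mean(1).astype(int)[:,[0,2]].T.tolist())
```

```text
[[43, 93, 126, 117, 142, 215, 248, 254, 255, 255, 255, 253, 254, 254, 254, 254, 252, 236, 215, 219, 217, 209, 202, 181, 135, 99, 97, 87, 67, 55], [72, 110, 134, 111, 64, 28, 22, 35, 36, 33, 43, 87, 189, 247, 252, 250, 237, 163, 77, 17, 0, 1, 3, 14, 45, 78, 98, 89, 67, 55]]
[[105, 175, 218, 197, 196, 246, 254, 255, 255, 255, 254, 252, 254, 255, 255, 255, 255, 254, 251, 252, 253, 253, 252, 248, 222, 208, 230, 213, 146, 82], [151, 198, 227, 195, 120, 60, 40, 37, 34, 30, 39, 89, 206, 253, 255, 255, 254, 244, 155, 36, 0, 0, 0, 10, 99, 189, 232, 217, 151, 138]]
red in tray []
[[129, 126, 115, 102, 103, 112, 121, 128, 133, 138, 142, 147, 151, 154, 157, 158, 162, 165, 170, 176, 186, 199, 212, 224, 231, 233, 231, 227, 216, 203, 192, 181, 174, 169, 166, 163, 161, 158, 156, 152, 149, 145, 140, 133, 124, 113, 100, 87, 67, 46, 37, 41, 50, 60, 63, 65], [95, 89, 97, 113, 131, 146, 157, 166, 172, 178, 183, 188, 192, 196, 200, 202, 205, 208, 213, 218, 226, 232, 239, 244, 246, 248, 247, 244, 240, 234, 229, 223, 217, 213, 210, 207, 205, 203, 199, 195, 190, 185, 179, 170, 160, 143, 118, 92, 66, 46, 39, 43, 55, 65, 70, 70]]
```

View pics/c8.png

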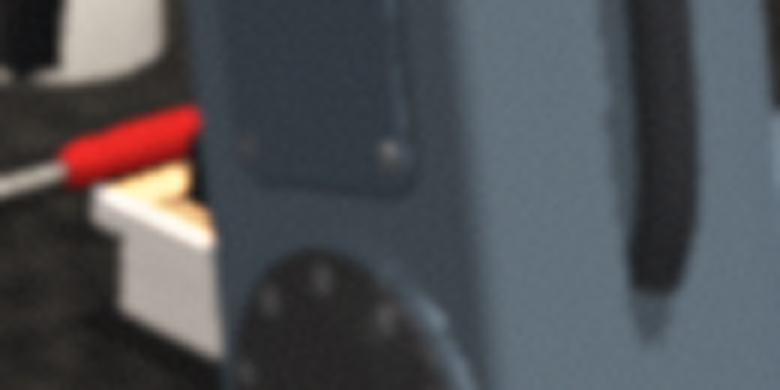

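The scene camera is blocked by the arm. Lit measurements put the bubble about +1 mm (0.005 rad) past centre toward the pad, which is a thin margin. I'll regrasp the knob and turn back about 0.2 rad.

Call:
{"op": "drive_tool", "data": {
  "deltas": "50 0 -45 0 0; 50 0 -90 0 0; 50 0 -135 0 0; 50 0 -180 0 0; 50 0 -225 0 0; 50 0 -270 0 0; 50 30 -315 0 0; 50 50 -360 0 0; 50 50 -400 -10 0; 50 50 -400 -20 0; 50 50 -400 -20 0; 50 50 -400 -20 0"
}}

```text
time_s: 24.05
position: [0.4805, -0.3751, 0.1765]
tcp_rot: [[0.074, 0.997, -0.002], [0.997, -0.074, 0.003], [0.002, -0.002, -1.0]]
force: [0.5, 0.1, -0.6]
opening: 0.576
grasp_force: 0.0
```

Call:
{"op": "drive_tool", "data": {
  "deltas": "50 0 0 -40 0; 50 0 0 -70 0; 50 0 0 -88 0; 50 0 0 -88 0; 5 0 0 -88 0; 5 0 0 -88 0; 5 0 0 -88 0; 5 0 0 -88 0; 5 0 0 -88 0; 5 0 0 -88 0; 5 0 0 -88 0; 5 0 0 -88 0"
}}

```text
time_s: 25.25
position: [0.481, -0.3759, 0.0899]
tcp_rot: [[0.072, 0.997, -0.002], [0.997, -0.072, -0.0], [-0.0, -0.002, -1.0]]
force: [-3.8, 0.4, 5.4]
opening: 0.162
grasp_force: 30.0
```

Call:
{"op": "drive_tool", "data": {
  "deltas": "5 0 0 0 0.07; 5 0 0 -0.5 0.14; 5 0 0 -1 0.2; 5 0 0 -1 0.2; 5 0 0 -1 0.2; 5 0 0 -1 0.2"
}}

```text
time_s: 25.85
position: [0.4807, -0.376, 0.0888]
tcp_rot: [[-0.127, 0.992, -0.002], [0.992, 0.127, 0.0], [0.0, -0.002, -1.0]]
force: [-4.1, -0.6, 5.3]
opening: 0.159
grasp_force: 30.0
```

Call:
{"op": "drive_tool", "data": {
  "deltas": "50 0 0 0 0; 50 0 0 0 0; 50 0 0 0 0; 50 0 0 0 0; 50 0 0 0 0; 50 0 0 20 0; 50 0 0 50 0; 50 0 0 90 0; 50 0 0 90 0; 50 0 0 90 0"
}}

```text
time_s: 26.85
position: [0.4824, -0.3762, 0.1793]
tcp_rot: [[-0.127, 0.992, 0.002], [0.992, 0.127, -0.002], [-0.002, 0.001, -1.0]]
force: [0.9, -0.7, -0.1]
opening: 0.576
grasp_force: 0.0
```

Call:
{"op": "drive_tool", "data": {
  "deltas": "0 -20 45 10 0; 0 -40 90 20 0; 0 -50 135 20 0; 0 -50 180 20 0; 0 -50 225 20 0; 0 -50 270 20 0; 0 -50 315 20 0; 0 -50 360 20 0; 0 -50 400 20 0; 0 -50 400 20 0; 0 -50 400 20 0; 0 -50 400 20 0"
}}

```text
time_s: 28.05
position: [0.4318, 0.0235, 0.1976]
tcp_rot: [[-0.126, 0.992, -0.001], [0.992, 0.126, -0.0], [0.0, -0.001, -1.0]]
force: [0.1, -0.5, -0.1]
opening: 0.003
grasp_force: 0.0
```

Run:
```python
from h import *
np.set_printoptions(precision=4,suppress=True)
m=imaging.camera_model('top')
for i in range(2): im=cap('top','t9.png');print(bub(im,m,(312,185,358,205),(45,80),.068))
print(im[194:197,328:358].mean(0).astype(int)[:, [0,2]].T.tolist())
b=blob(im,(350,180,385,215),100,130,smin=90);t=blob(im,(312,180,350,215),45,80)
print(b,ray(m,*b[0],.12),ray(m,*t[0],.107))
k=blob(im,(385,180,412,215),5,28,smin=190);print('knob',k)
s=bot.read_state();R=np.array(s['tcp_rot']);print(s['time_s'],s['position'],np.degrees(np.arctan2(R[1,0],R[0,0])),s['force'])
```

```text
(np.float64(52.398190019277735), np.float64(51.61773296702386))
(np.float64(52.40028116279734), np.float64(51.61262887308631))
[[103, 175, 220, 195, 179, 240, 254, 255, 255, 255, 254, 252, 254, 255, 255, 255, 255, 254, 251, 252, 253, 253, 252, 248, 223, 212, 238, 236, 175, 90], [149, 198, 228, 195, 121, 63, 39, 35, 30, 28, 41, 104, 221, 254, 255, 255, 254, 228, 109, 4, 0, 0, 0, 10, 101, 194, 240, 238, 179, 119]]
(array([361.6486, 195.4324]), np.int32(37), ((362.0, 195.5), (7.0, 8.0), 90.0)) [ 0.4833 -0.2663  0.12  ] [ 0.4829 -0.1631  0.107 ]
knob (array([395.4364, 197.7636]), np.int32(55), ((397.0, 198.0), (14.0, 6.0), 0.0))
28.15 [0.432  0.0229 0.1979] 97.15407378752722 [-0.2369 -0.1027  0.5675]
```

Call:
{"op": "drive_tool", "data": {
  "deltas": "0 10 -45 0 -0.05; 0 20 -90 0 -0.1; 0 30 -135 0 -0.14; 0 40 -180 0 -0.14; 0 51 -225 0 -0.14; 0 51 -265 -10 -0.14; 0 51 -290 -30 -0.14; 0 51 -290 -55 -0.14; 0 51 -290 -68 -0.14; 0 51 -290 -68 -0.14; 0 51 -290 -68 -0.14; 0 51 -290 -68 -0.14"
}}

```text
time_s: 29.35
position: [0.4835, -0.2659, 0.1313]
tcp_rot: [[0.012, 1.0, 0.001], [1.0, -0.012, -0.001], [-0.001, 0.002, -1.0]]
force: [-0.4, 0.4, -0.3]
opening: 0.005
grasp_force: 0.0
```

Call:
{"op": "drive_tool", "data": {
  "deltas": "0 0 0 -2 0; 0 0 0 -4 0; 0 0 0 -6 0; 0 0 0 -8 0; 0 0 0 -10 0; 0 0 0 -10 0; 0 0 0 -10 0"
}}

```text
time_s: 30.05
position: [0.4829, -0.2658, 0.1201]
tcp_rot: [[0.013, 1.0, -0.0], [1.0, -0.013, 0.0], [0.0, -0.0, -1.0]]
force: [0.2, 0.1, -0.1]
opening: 0.004
grasp_force: 0.0
```

Call:
{"op": "drive_tool", "data": {
  "deltas": "0 0 -1 -1 0; 0 0 -1 -2 0; 0 0 -1 -3 0; 0 0 -1 -4 0; 0 0 -1 -4 0; 0 0 -1 -4 0"
}}

```text
time_s: 30.65
position: [0.483, -0.2669, 0.1165]
tcp_rot: [[0.013, 1.0, 0.0], [1.0, -0.013, -0.0], [-0.0, 0.0, -1.0]]
force: [-1.0, 0.2, 4.2]
opening: 0.006
grasp_force: 2.3
```

Call:
{"op": "drive_tool", "data": {
  "deltas": "0 0 0 -1 0; 0 0 0 -2 0; 0 0 0 -2.7 0; 0 0 0 -2.7 0; 0 0 0 -2.7 0; 0 0 0 -2.7 0; 0 0 0 -2.7 0; 0 0 0 -2.7 0"
}}

```text
time_s: 31.45
position: [0.483, -0.2669, 0.1141]
tcp_rot: [[0.013, 1.0, 0.0], [1.0, -0.013, -0.0], [-0.0, 0.0, -1.0]]
force: [-1.2, 1.3, 7.4]
opening: 0.007
grasp_force: 3.7
```

Run:
```python
from h import *
np.set_printoptions(precision=4,suppress=True)
m=imaging.camera_model('top')
im=cap('top','t10.png');cap('scene','s10.png')
try: print(bub(im,m,(312,185,358,205),(45,80),.068))
except Exception as e: print(e)
a=cv2.resize(im[150:250,225:425],None,fx=4,fy=4,interpolation=cv2.INTER_CUBIC)
cv2.imwrite('pics/c10.png',a[:,:,::-1])
for i in range(4): imaging.capture('top');s=bot.read_state();print(s['time_s'],s['position'],s['force'])
```

```text
'NoneType' object is not subscriptable
31.6 [ 0.483  -0.2669  0.1141] [-1.5971  1.2729  7.4841]
31.65 [ 0.483  -0.2669  0.1141] [-1.672   2.502   6.9295]
31.7 [ 0.483  -0.2669  0.1141] [-0.5585  1.6977  8.2836]
31.75 [ 0.483  -0.2669  0.1141] [-1.3711  2.6039  6.6913]
```

View pics/c10.png

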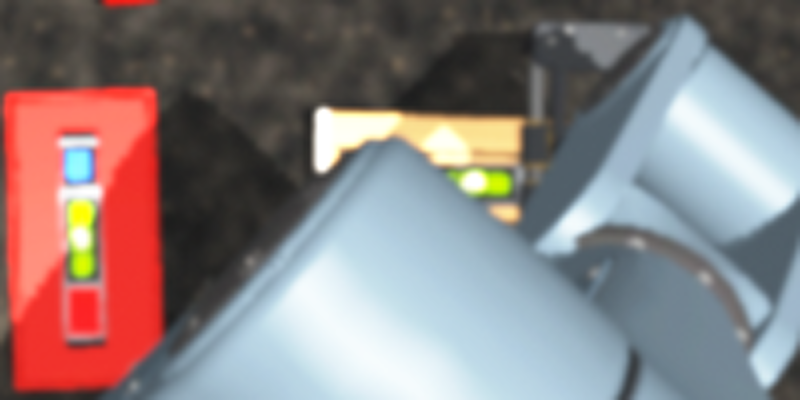

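The pad is pressed about 6 mm at roughly 7.3 N. The visible part of the bubble is still near pixel x 342.5, as before, and the red level is still in the tray. Handing in.

```bash
python3 -c "
from rig import bot
print(bot.hand_in())"
```

```text
the job is handed in; nothing more can be done
None
```

The job is handed in at about 32 s: the red level is flat in the tray, the green level is in the outline with its bubble measured about 0.002 rad off centre just before pressing, and its pad is held about 6 mm in, though the arm partly hid the bubble in the last picture.

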